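Sort rattling inlaid paperweights by feel

TASK

One or two of the three closed shell-inlaid paperweights have a ballast that has come loose inside; you can only feel it shift when you hold a weight up and tilt it well over to either side. Put each rattler in the tall-walled slatted reject crate and each sound one in the low-lipped cork tray, set down without dropping it, standing flat on its floor with the inlay up and not stacked, and leave the other things on the bench where they are.

Things in the scene. Friction and masses are not known exactly. Their poses are not given: they have to be found in the camera images.
- weight1: closed paperweight, one of three that look alike: dark lacquered block 64 x 64 x 38 mm, 0.38 kg whether sound or rattling, pale shell inlay on top. Origin: centre of the underside; z up through the inlaid face, x and y square to the sides. Starts flat, inlay up, its x within about 20 degrees of world x; at least 40 mm free before and behind it (x sides), less beside its y sides
- weight2: same look, size and mass as weight1. In a sound weight the 0.24 kg metal ballast has at most 3 mm of play. In a rattler it is a slug 25 mm across in a closed cavity 56 mm square: it slides up to 31 mm wall to wall, friction about 0.2, so tilt 30 degrees or more; brought level it stays where it slid
- weight3: same look, size and mass as weight1. Holding a rattler level after tilting it one way, then level after tilting it the other way, the moment on the gripper about the tilt axis differs by about 0.07 N m; for a sound weight by about 0.01 N m. Which weights rattle changes every time; the ballast starts in the middle
- tray: finished-work tray: shallow wooden tray with cork floor, 280 x 160 mm outside (long side along its x), lip 8 mm thick rising only 14 mm above the bench; floor 6 mm above the bench. Fixed to the bench. Origin: centre of its underside, at bench height. Stands left or right of the weights
- crate: reject crate: pale wooden crate with slatted walls, 280 x 160 mm outside (long side along its x), walls 8 mm thick rising 38 mm above the bench; floor 6 mm above the bench; 12 mm square posts stand in its inner corners. Fixed to the bench. Origin: centre of its underside, at bench height. On the other side from the tray
- caddy: bystander: closed wooden caddy, 100 mm square, 75 mm high with a brass knob, near the robot; fixed, leave alone. Origin: centre of underside
- glue: bystander: amber glue jar, 56 mm across, 85 mm high, beyond the weights. Origin: centre of underside
- graver: bystander: graver lying on the bench beyond the weights, wooden-handled like a screwdriver, about 0.2 m long, lying along its x. Origin at bench height
- cup: bystander: white ceramic cup, 70 mm across, 70 mm high, near the robot on its left. Origin: centre of underside
There are look-alikes about, which are no part of the job. Leave any green look-alike of the weight3 alone.

How it is judged:
At the end, for the whole second after the job is handed in: Every rattling weight lies in the crate and every sound one in the tray: its centre within 120 mm lengthwise and 60 mm crosswise of that container's centre, its underside within 8 mm of the floor, inlay up within 0.12 rad of level, at rest (under 0.02 m/s and 0.2 rad/s) ((horizontal distance between ballast1_c0 and caddy below 0.075 m or (x of ballast1_c0 in the frame of crate between -0.135 and 0.135 m and y of ballast1_c0 in the frame of crate between -0.075 and 0.075 m and z of ballast1_c0 in the frame of crate below 0.05 m)) and (horizontal distance between ballast2_c0 and caddy below 0.075 m or (x of ballast2_c0 in the frame of crate between -0.135 and 0.135 m and y of ballast2_c0 in the frame of crate between -0.075 and 0.075 m and z of ballast2_c0 in the frame of crate below 0.05 m)) and (horizontal distance between ballast3_c0 and caddy below 0.075 m or (x of ballast3_c0 in the frame of tray between -0.135 and 0.135 m and y of ballast3_c0 in the frame of tray between -0.075 and 0.075 m and z of ballast3_c0 in the frame of tray below 0.05 m)) and (horizontal distance between ballast4_c0 and caddy below 0.075 m or (x of ballast4_c0 in the frame of tray between -0.135 and 0.135 m and y of ballast4_c0 in the frame of tray between -0.075 and 0.075 m and z of ballast4_c0 in the frame of tray below 0.05 m)) and ((x of weight1 in the frame of tray between -0.12 and 0.12 m and y of weight1 in the frame of tray between -0.06 and 0.06 m and z of weight1 in the frame of tray below 0.05 m and z of weight1 in the frame of tray below 0.014 m and angle between weight1's own z axis and vertical below 0.12 rad) or (x of weight1 in the frame of crate between -0.12 and 0.12 m and y of weight1 in the frame of crate between -0.06 and 0.06 m and z of weight1 in the frame of crate below 0.05 m and z of weight1 in the frame of crate below 0.014 m and angle between weight1's own z axis and vertical below 0.12 rad)) and linear speed of each of weight1, weight2, weight3 below 0.02 m/s and angular speed of each of weight1, weight2, weight3 below 0.2 rad/s and ((x of weight2 in the frame of tray between -0.12 and 0.12 m and y of weight2 in the frame of tray between -0.06 and 0.06 m and z of weight2 in the frame of tray below 0.05 m and z of weight2 in the frame of tray below 0.014 m and angle between weight2's own z axis and vertical below 0.12 rad) or (x of weight2 in the frame of crate between -0.12 and 0.12 m and y of weight2 in the frame of crate between -0.06 and 0.06 m and z of weight2 in the frame of crate below 0.05 m and z of weight2 in the frame of crate below 0.014 m and angle between weight2's own z axis and vertical below 0.12 rad)) and ((x of weight3 in the frame of tray between -0.12 and 0.12 m and y of weight3 in the frame of tray between -0.06 and 0.06 m and z of weight3 in the frame of tray below 0.05 m and z of weight3 in the frame of tray below 0.014 m and angle between weight3's own z axis and vertical below 0.12 rad) or (x of weight3 in the frame of crate between -0.12 and 0.12 m and y of weight3 in the frame of crate between -0.06 and 0.06 m and z of weight3 in the frame of crate below 0.05 m and z of weight3 in the frame of crate below 0.014 m and angle between weight3's own z axis and vertical below 0.12 rad))); the robot touches nothing.
It fails at once if a bystander (glue jar, graver, cup) was moved more than 30 mm (distance of any of glue, graver, cup from where it was at the start of the episode above 0.03 m).
It fails at once if a weight was let fall into the tray or crate (moving faster than 0.6 m/s, in no finger's touch, less than 50 mm above its floor) ((x of weight1 in the frame of tray between -0.13 and 0.13 m and y of weight1 in the frame of tray between -0.07 and 0.07 m and z of weight1 in the frame of tray below 0.05 m and linear speed of weight1 above 0.6 m/s and contact force between the fingers and weight1 below 0.3 N) or (x of weight1 in the frame of crate between -0.13 and 0.13 m and y of weight1 in the frame of crate between -0.07 and 0.07 m and z of weight1 in the frame of crate below 0.05 m and linear speed of weight1 above 0.6 m/s and contact force between the fingers and weight1 below 0.3 N) or (x of weight2 in the frame of tray between -0.13 and 0.13 m and y of weight2 in the frame of tray between -0.07 and 0.07 m and z of weight2 in the frame of tray below 0.05 m and linear speed of weight2 above 0.6 m/s and contact force between the fingers and weight2 below 0.3 N) or (x of weight2 in the frame of crate between -0.13 and 0.13 m and y of weight2 in the frame of crate between -0.07 and 0.07 m and z of weight2 in the frame of crate below 0.05 m and linear speed of weight2 above 0.6 m/s and contact force between the fingers and weight2 below 0.3 N) or (x of weight3 in the frame of tray between -0.13 and 0.13 m and y of weight3 in the frame of tray between -0.07 and 0.07 m and z of weight3 in the frame of tray below 0.05 m and linear speed of weight3 above 0.6 m/s and contact force between the fingers and weight3 below 0.3 N) or (x of weight3 in the frame of crate between -0.13 and 0.13 m and y of weight3 in the frame of crate between -0.07 and 0.07 m and z of weight3 in the frame of crate below 0.05 m and linear speed of weight3 above 0.6 m/s and contact force between the fingers and weight3 below 0.3 N)).
It also fails if it takes over 72 s, if anything falls off the work surface, if the arm or the gripper's body presses on something with over 40 N, if the wrist force passes 120 N, or if a joint passes its speed limit or range.

ROBOT

A 6-joint arm with a two-finger parallel gripper is mounted at the origin on the work surface. World frame = base frame: x ahead of the robot, y to its left, z up, the work surface at z = 0. Lengths are in m, angles in rad, forces in N, time in s.
With the tool pointing down it reaches from about 0.35 to 0.725 m from the base axis. Payload 6 kg.
Tool frame: the origin (TCP) lies at the very end of the fingers, on their centre line; the grasp point (between the pads) lies 19 mm behind it (manip.tcp_to_grasp is the distance from the TCP to the grasp point, in m); z points along the fingers, y is the line along which they close (so a half turn about z gives the same grasp; the last joint's range is limited). The gripper opens to 85 mm and grips with 20 to 120 N. Pads are 22 mm wide; open, the fingers measure 114 mm over their backs; the gripper's body (76 mm by 85 mm) begins 54 mm behind the grasp point. The pads swing forward as they close: fully open they stand 13 mm farther back than shut.
Start: joints at [-1.001, 0.04, 0.085, 0, -1.615, -0.334], TCP at [0.14, -0.583, 0.231] pointing down, gripper open.
Joint ranges: [-2.56, 2.56], [-1.29, 2.01], [-1.08, 1.49], [-3.29, 1.98], [-2.81, -0.18], [-2.99, 2.99]. Speed limits (rad/s): [2.57, 2.57, 3.01, 3.14, 3.14, 3.14].

INTERFACE

Orientations are given as a rotation vector (axis times angle).
In Python, from plant import monitor, imaging, workorder, manip gives the robot as it stands.
- The arm moves only by the tool arm_command, never from a script. Its argument "targets" is text: rows parted by semicolons, each of 7 numbers parted by spaces: the opening, from -1 (shut) to 1 (fully open), so that 0 is half open, then the shift along the tool's x, y, z in units of 25 mm (1.0 is 25 mm), then the turn, a rotation vector about the tool's x, y, z in units of 5 degrees (1.0 is 5 degrees). In form: jaw dx dy dz rx ry rz; .... A call has 1 to 12 rows; each row is the pose to reach, as a shift and turn from the pose commanded when the call began, along the tool's axes at that moment; what a row does not reach only later rows make up. A row lasts 1/10 s, in which the tool goes at most 50 mm and 8.59 degrees, less where a joint would pass 70% of its speed; a pose out of reach is approached as far as the arm can. A call with a gripper value outside its range is refused whole. The fingers move at their own pace and stop on an object; the grip force is fixed at half the most. Time passes only in rows, so rows that repeat a pose let the fingers close. It gives the time, the measured TCP pose, the force, the opening and the grip force at its end, in the units of the state.
- monitor.get_obs(): the state, without advancing time (a new reading comes with each control period).
- imaging.camera(name): name is "side" or "top" or "wrist"; returns (picture, depth): 420x560x3 uint8, red, green, blue; 420x560 float32, m along the optical axis (not along the pixel's ray), 0 where there is no reading.
- imaging.calibration(name): a dict with "fx", "fy", "cx", "cy" (pixels), "D" ([k1, k2, p1, p2, k3] as OpenCV has them; the pictures are not rectified), "R" (3x3) and "t" (3): a world point X has camera coordinates R X + t; the wrist camera has in their place "hand_eye" (4x4, takes a point from camera to tool coordinates, whose origin is the TCP and whose axes are the flange's). Camera axes: x right, y down, z forward; pixel columns grow to the right and rows downward; lengths in m; the calibration is good to about 2 mm. A picture is of the moment at which its call begins: read the wrist's pose just before it. calibration takes no time and is no camera call.
- workorder.job_done(): hands the job in; it is judged then, once.
The state is a dict: "time_s": time; "qpos": joint angles; "dq": joint speeds; "tau": joint torques, N m; "tool_pos": TCP position; "eef_rot": TCP orientation; "contact_force": force on the tool from outside, world axes, zero at the start; "torque": the same for the moment, N m; "width": opening from 0.0 (shut) to 1.0 (fully open); "grasp_force": force on a finger pad.
Only numpy, scipy, OpenCV 4.12 (cv2) and the standard library are available. Lean on these libraries where they do the work, as an engineer would, in place of code of your own. Each camera call takes 0.05 s, during which the arm holds its last target. There are 200 camera calls.

## Working session

There is one attempt and no reset: what is moved stays moved. The work goes in short steps, Python scripts to look and compute and a tool call to move; the robot and the scene stay as the last step left them, time stands still between calls to the robot, and variables do not carry over. Pictures are saved under pics/ and viewed, at most 10 in all, crops included, and the job is handed in when it is done.

Besides the shell and the picture viewer there is one more tool, called after ">>>" as a command line: name --argument value ..., lists and objects as JSON in quotes. arm_command: Moves the arm, as the interface text tells. Its arguments: {"type":"object","properties":{"targets":{"type":"string"}},"required":["targets"]}

```bash
ls; mkdir -p pics; python3 - <<'E'
from plant import monitor, imaging, workorder, manip
import cv2,numpy as np
o=monitor.get_obs();print(o)
p,d=imaging.camera("top");cv2.imwrite("pics/top.png",p[:,:,::-1]);np.save("top.npy",d)
print(imaging.calibration("top"));print(imaging.calibration("wrist"))
E
```

```text
pics
{'time_s': 0.0, 'qpos': array([-1.00129871e+00,  4.08292109e-02,  8.37816139e-02, -4.95171665e-04,
       -1.61546491e+00, -3.33696241e-01]), 'dq': array([-0.00016507, -0.00154914,  0.00050901, -0.001942  ,  0.00033561,
       -0.00132827]), 'tau': array([-7.64116394e-04, -3.68199420e+01,  3.47421598e+01,  6.93237931e+00,
       -5.17863620e-03,  1.23238141e-05]), 'tool_pos': array([ 0.14018621, -0.58305649,  0.23024674]), 'eef_rot': array([ 3.69536350e-01, -3.11947602e+00, -2.76437029e-03]), 'contact_force': array([ 0.50729016, -1.0359033 , -0.12847568]), 'torque': array([ 0.00157878, -0.00988771, -0.00950581]), 'grasp_force': 0.0, 'width': 1.0052538165339273}
{'fx': 517.2463216665702, 'fy': 517.2463216665702, 'cx': 279.9901845861448, 'cy': 215.58159062687196, 'D': array([-0.04833202,  0.        ,  0.        ,  0.        ,  0.        ]), 'R': array([[-0.00910787, -0.9999409 ,  0.0059361 ],
       [-0.98574632,  0.00798096, -0.16804908],
       [ 0.16799177, -0.00738206, -0.98576076]]), 't': array([0.01291835, 0.53528367, 1.23941531])}
{'fx': 376.873147629311, 'fy': 376.873147629311, 'cx': 275.2098783760865, 'cy': 204.77195114863588, 'D': array([-0.03386263,  0.        ,  0.        ,  0.        ,  0.        ]), 'hand_eye': array([[ 2.20162324e-04, -9.53243897e-01, -3.02201960e-01,
         7.84771994e-02],
       [ 9.99999962e-01,  2.59094747e-04, -8.87425459e-05,
        -3.41984386e-05],
       [ 1.62892231e-04, -3.02201929e-01,  9.53243918e-01,
        -1.42432672e-01],
       [ 0.00000000e+00,  0.00000000e+00,  0.00000000e+00,
         1.00000000e+00]])}
```

View pics/top.png

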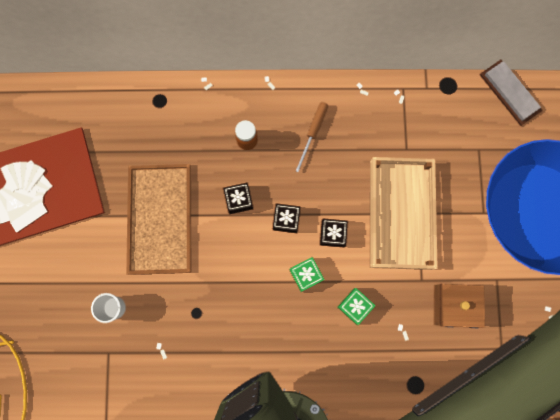

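The top view shows three dark weights at about (238,198), (286,218) and (334,232), the tray at (160,219), the crate at (404,213), and green decoys at (307,274) and (357,306). Next I'll work out their poses.

```bash
cat > h.py <<'E'
import numpy as np, cv2
from scipy.spatial.transform import Rotation as Ro
from plant import monitor, imaging
def world(name,d,obs=None):
    c=imaging.calibration(name); K=np.array([[c['fx'],0,c['cx']],[0,c['fy'],c['cy']],[0,0,1]])
    v,u=np.mgrid[0:d.shape[0],0:d.shape[1]]
    n=cv2.undistortPoints(np.stack([u,v],-1).reshape(-1,1,2).astype(float),K,c['D']).reshape(*d.shape,2)
    P=np.dstack([n[...,0]*d,n[...,1]*d,d])
    if name!='wrist': return (P-c['t'])@c['R']
    H=c['hand_eye']; R=Ro.from_rotvec(obs['eef_rot']).as_matrix()
    return (P@H[:3,:3].T+H[:3,3])@R.T+obs['tool_pos']
def rect(W,m):
    x=W[m][:,:2].astype(np.float32)*1000
    return cv2.minAreaRect(x), np.median(W[m][:,2])
E
python3 - <<'E'
from h import *
d=np.load("top.npy");W=world("top",d);p=cv2.imread("pics/top.png")
for (u,v) in [(238,198),(286,218),(334,232),(307,274),(357,306)]:
    z=W[v,u,2]; m=(abs(W[...,2]-z)<.008)
    m&=np.hypot(*(W[...,:2]-W[v,u,:2]).transpose(2,0,1))<.06
    n,l=cv2.connectedComponents(m.astype(np.uint8)); m=l==l[v,u]
    print((u,v),m.sum(),rect(W,m))
for name,(a,b,c,e) in dict(tray=(120,160,200,280),crate=(362,150,445,275)).items():
    s=np.zeros(d.shape,bool);s[b:e,a:c]=1
    lo,hi=(.004,.02) if name=='tray' else (.03,.045)
    m=s&(W[...,2]>lo)&(W[...,2]<hi)
    n,l,st,_=cv2.connectedComponentsWithStats(m.astype(np.uint8)); m=l==1+st[1:,4].argmax()
    print(name,rect(W,m))
for n,(u,v) in dict(glue=(245,130),cup=(107,308),caddy=(465,305),g1=(300,168),g2=(325,105)).items(): print(n,W[v,u])
E
```

```text
(238, 198) 606 (((585.818359375, 113.44873809814453), (65.61182403564453, 63.733314514160156), 11.962457656860352), np.float64(0.03843092218719146))
(286, 218) 617 (((532.9118041992188, -5.7499237060546875), (63.91773986816406, 65.21540832519531), 82.25328063964844), np.float64(0.03878163405647788))
(334, 232) 657 (((494.7491760253906, -124.16316223144531), (64.15303802490234, 64.60758209228516), 84.64690399169922), np.float64(0.038623058050304644))
(307, 274) 682 (((391.65728759765625, -54.32291030883789), (63.939971923828125, 64.38729858398438), 27.22206687927246), np.float64(0.03858583744273579))
(357, 306) 698 (((311.5697937011719, -175.74533081054688), (64.94873809814453, 64.42630004882812), 46.819679260253906), np.float64(0.038484927037653535))
tray (((539.2144165039062, 319.9632568359375), (289.48419189453125, 172.717041015625), 1.9732751846313477), np.float64(0.007944309993681271))
crate (((545.2499389648438, -303.2893981933594), (162.92271423339844, 282.95147705078125), 87.53976440429688), np.float64(0.0380808889831835))
glue [0.74480021 0.09342949 0.08404308]
cup [0.31143316 0.44338185 0.00215713]
caddy [ 0.31109182 -0.42350436  0.09183951]
g1 [ 0.66968321 -0.04565149 -0.00295396]
g2 [ 0.83120545 -0.11242816  0.02846423]
```

```bash
cat >> h.py <<'E'
def go(p,yaw,tilt=0):
    """units of a move to TCP p, tool y at world angle yaw (deg), then tilt (deg) about tool x"""
    o=monitor.get_obs(); R=Ro.from_rotvec(o['eef_rot'])
    a=np.radians(yaw); y=np.array([np.cos(a),np.sin(a),0]); z=np.array([0,0,-1.]); x=np.cross(y,z)
    T=Ro.from_matrix(np.c_[x,y,z])*Ro.from_rotvec([np.radians(tilt),0,0])
    s=R.inv().apply(np.array(p)-o['tool_pos'])/.025
    r=np.degrees((R.inv()*T).as_rotvec())/5
    print(o['time_s'],'q',o['qpos'].round(2),'pos',o['tool_pos'].round(4),'shift',s.round(3),'turn',r.round(3))
E
python3 -c "
from h import *
go([.495,-.124,.2],174.6);go([.495,-.124,.2],-5.4)"
```

```text
0.05 q [-1.    0.04  0.08 -0.   -1.62 -0.33] pos [ 0.1402 -0.5831  0.2303] shift [-18.09   14.538   1.235] turn [ 1.7000e-02  1.1000e-02 -1.4218e+01]
0.05 q [-1.    0.04  0.08 -0.   -1.62 -0.33] pos [ 0.1402 -0.5831  0.2303] shift [-18.09   14.538   1.235] turn [ 1.2000e-02 -1.9000e-02  2.1782e+01]
```

>>> arm_command --targets "1 -18.1 14.5 1.2 0 0 -14.2;1 -18.1 14.5 1.2 0 0 -14.2;1 -18.1 14.5 1.2 0 0 -14.2;1 -18.1 14.5 1.2 0 0 -14.2;1 -18.1 14.5 1.2 0 0 -14.2;1 -18.1 14.5 1.2 0 0 -14.2;1 -18.1 14.5 1.2 0 0 -14.2;1 -18.1 14.5 1.2 0 0 -14.2;1 -18.1 14.5 1.2 0 0 -14.2;1 -18.1 14.5 1.2 0 0 -14.2;1 -18.1 14.5 1.2 0 0 -14.2;1 -18.1 14.5 1.2 0 0 -14.2"

```text
time_s: 1.25
tool_pos: [0.4965, -0.1222, 0.2002]
eef_rot: [2.115, -2.322, -0.002]
contact_force: [0.7, -0.3, 0.1]
width: 1.002
grasp_force: 0.0
```

```bash
python3 - <<'E'
from h import *
o=monitor.get_obs();p,d=imaging.camera("wrist");cv2.imwrite("pics/w1.png",p[:,:,::-1]);np.save("w1.npy",d)
W=world("wrist",d,o)
for c in ([.586,.113],[.533,-.006],[.495,-.124]):
    m=(abs(W[...,2]-.038)<.006)&(np.hypot(*(W[...,:2]-c).transpose(2,0,1))<.05)
    if m.sum()>200: print(c,m.sum(),rect(W,m))
go([.495,-.124,.1],174.6)
E
```

```text
[0.586, 0.113] 956 (((590.4782104492188, 93.84613037109375), (64.4180908203125, 24.280187606811523), 13.775632858276367), np.float64(0.03738640018215046))
[0.533, -0.006] 4282 (((533.50439453125, -6.830192565917969), (65.72823333740234, 64.30213165283203), 82.6153564453125), np.float64(0.03780199872647187))
[0.495, -0.124] 5815 (((495.22607421875, -125.4560775756836), (64.32111358642578, 64.12177276611328), 84.45624542236328), np.float64(0.03783800935189166))
1.3 q [ 0.16 -0.2  -0.19 -0.   -1.57 -0.25] pos [ 0.4979 -0.1203  0.1992] shift [0.161 0.091 3.97 ] turn [0.025 0.013 0.024]
```

View pics/w1.png

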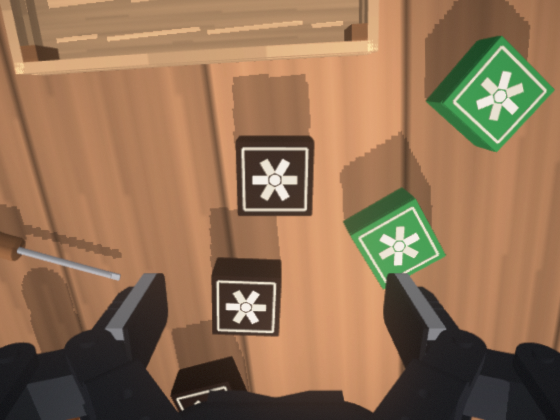

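The wrist view agrees with the top view: C is at pixel (275,177), B at (247,303), and both are aligned with the jaw axis. I'll refine the position and descend on C.

```bash
python3 -c "
from h import *
go([.495,-.125,.005],174.5)"
```

```text
1.3 q [ 0.16 -0.2  -0.19 -0.   -1.57 -0.25] pos [ 0.4979 -0.1203  0.1992] shift [0.205 0.079 7.77 ] turn [0.025 0.013 0.044]
```

>>> arm_command --targets "1 0.05 0 2 0 0 0;1 0.05 0 4 0 0 0;1 0.05 0 5 0 0 0;1 0.05 0 5 0 0 0;1 0.05 0 5 0 0 0"

```text
time_s: 1.8
tool_pos: [0.4956, -0.1268, 0.0772]
eef_rot: [2.112, -2.325, 0.001]
contact_force: [0.1, -0.7, 1.2]
width: 1.003
grasp_force: 0.0
```

```bash
python3 -c "
from h import *
go([.495,-.125,.005],174.5)"
```

```text
1.8 q [ 0.14 -0.16 -0.39  0.   -1.34 -0.24] pos [ 0.4956 -0.1268  0.0772] shift [-0.071  0.03   2.888] turn [-0.002 -0.009  0.003]
```

>>> arm_command --targets "1 -0.03 0 1.5 0 0 0;1 -0.03 0 2.5 0 0 0;1 -0.03 0 2.8 0 0 0;1 -0.03 0 2.8 0 0 0;1 -0.03 0 2.8 0 0 0;-1 -0.03 0 2.8 0 0 0;-1 -0.03 0 2.8 0 0 0;-1 -0.03 0 2.8 0 0 0;-1 -0.03 0 2.8 0 0 0;-1 -0.03 0 2.8 0 0 0"

```text
time_s: 2.8
tool_pos: [0.4968, -0.1257, 0.0084]
eef_rot: [-2.112, 2.323, -0.004]
contact_force: [0.5, 0.9, 6.2]
width: 0.737
grasp_force: 68.8
```

>>> arm_command --targets "-1 0 0 -1 0 0 0;-1 0 0 -3 0 0 0;-1 0 0 -5 0 0 0;-1 0 0 -7 0 0 0;-1 0 0 -7 0 0 0;-1 0 0 -7 0 0 0;-1 0 0 -7 0 0 0"

```text
time_s: 3.5
tool_pos: [0.4944, -0.1253, 0.1789]
eef_rot: [2.111, -2.324, -0.005]
contact_force: [-0.4, 0.4, -5.2]
width: 0.734
grasp_force: 72.4
```

```bash
python3 -c "
from h import *
o=monitor.get_obs();print({k:np.round(o[k],3) for k in ['tool_pos','eef_rot','contact_force','torque','dq','qpos','width']})"
```

```text
{'tool_pos': array([ 0.494, -0.125,  0.179]), 'eef_rot': array([ 2.111, -2.324, -0.005]), 'contact_force': array([-0.352,  0.408, -5.205]), 'torque': array([-0.004, -0.045,  0.074]), 'dq': array([-0.   ,  0.009, -0.01 ,  0.007, -0.001, -0.   ]), 'qpos': array([ 0.146, -0.199, -0.235, -0.002, -1.538, -0.242]), 'width': np.float64(0.734)}
```

>>> arm_command --targets "-1 0 0 0 8 0 0;-1 0 0 0 8 0 0;-1 0 0 0 8 0 0;-1 0 0 0 8 0 0;-1 0 0 0 8 0 0;-1 0 0 0 8 0 0;-1 0 0 0 8 0 0;-1 0 0 0 8 0 0;-1 0 0 0 8 0 0"

```text
time_s: 4.4
tool_pos: [0.4961, -0.1257, 0.1821]
eef_rot: [-1.739, 1.915, -0.695]
contact_force: [-0.3, 0.1, -3.1]
width: 0.739
grasp_force: 73.5
```

>>> arm_command --targets "-1 0 0 0 -8 0 0;-1 0 0 0 -8 0 0;-1 0 0 0 -8 0 0;-1 0 0 0 -8 0 0;-1 0 0 0 -8 0 0;-1 0 0 0 -8 0 0;-1 0 0 0 -8 0 0;-1 0 0 0 -8 0 0;-1 0 0 0 -8 0 0"

```text
time_s: 5.3
tool_pos: [0.4953, -0.1257, 0.1821]
eef_rot: [-2.112, 2.324, -0.002]
contact_force: [-0.0, -0.1, -3.4]
width: 0.737
grasp_force: 73.9
```

```bash
cat > r.py <<'E'
from h import *
for i in range(4):
    o=monitor.get_obs();print({k:np.round(o[k],4).tolist() for k in ['time_s','tool_pos','eef_rot','contact_force','torque']})
    if i<3: imaging.camera("side")
E
python3 r.py
```

```text
{'time_s': 5.3, 'tool_pos': [0.4953, -0.1257, 0.1821], 'eef_rot': [-2.1116, 2.3237, -0.0024], 'contact_force': [-0.0186, -0.1437, -3.3711], 'torque': [-0.0001, -0.0882, 0.0115]}
{'time_s': 5.35, 'tool_pos': [0.4953, -0.1256, 0.1822], 'eef_rot': [-2.1116, 2.3234, -0.0024], 'contact_force': [-0.727, -0.0813, -4.4628], 'torque': [-0.0275, -0.0374, -0.026]}
{'time_s': 5.4, 'tool_pos': [0.4952, -0.1256, 0.1822], 'eef_rot': [-2.1116, 2.3235, -0.0022], 'contact_force': [-0.1548, 0.1613, -3.4449], 'torque': [-0.0561, -0.0289, 0.001]}
{'time_s': 5.45, 'tool_pos': [0.4952, -0.1256, 0.1821], 'eef_rot': [-2.1117, 2.3236, -0.0019], 'contact_force': [-0.593, -0.2068, -3.191], 'torque': [-0.0389, -0.0745, 0.0167]}
```

```bash
cat > r.py <<'E'
from h import *
L=[]
for i in range(18):
    imaging.camera("side");o=monitor.get_obs();L.append(np.r_[o['torque'],o['tau'],o['contact_force']])
L=np.array(L);print(o['time_s'],o['tool_pos'].round(4),'mean',L.mean(0).round(4),'sem',(L.std(0)/len(L)**.5).round(4))
E
python3 r.py
```

```text
6.35 [ 0.4954 -0.1257  0.1813] mean [-1.40000e-02 -2.19000e-02  4.00000e-04  2.70000e-03 -2.64418e+01
  3.67864e+01  7.65100e+00 -2.97000e-02 -1.00000e-04  1.35000e-02
 -2.32600e-01 -3.85980e+00] sem [0.0088 0.0077 0.0078 0.0008 0.017  0.0025 0.0006 0.001  0.     0.0925
 0.1326 0.084 ]
```

>>> arm_command --targets "-1 0 0 0 -8 0 0;-1 0 0 0 -8 0 0;-1 0 0 0 -8 0 0;-1 0 0 0 -8 0 0;-1 0 0 0 -8 0 0;-1 0 0 0 -8 0 0;-1 0 0 0 -8 0 0;-1 0 0 0 -8 0 0;-1 0 0 0 -8 0 0"

```text
time_s: 7.25
tool_pos: [0.4955, -0.1258, 0.1832]
eef_rot: [1.742, -1.917, -0.693]
contact_force: [-0.7, -0.1, -3.3]
width: 0.734
grasp_force: 75.1
```

>>> arm_command --targets "-1 0 0 0 8 0 0;-1 0 0 0 8 0 0;-1 0 0 0 8 0 0;-1 0 0 0 8 0 0;-1 0 0 0 8 0 0;-1 0 0 0 8 0 0;-1 0 0 0 8 0 0;-1 0 0 0 8 0 0;-1 0 0 0 8 0 0"

```text
time_s: 8.15
tool_pos: [0.4957, -0.1257, 0.1809]
eef_rot: [2.112, -2.325, -0.002]
contact_force: [0.1, 0.7, -4.6]
width: 0.736
grasp_force: 76.6
```

```bash
python3 r.py; python3 -c "
from h import *
go([.545+.07,-.303,.17],177.5)
go([.539+.07,.32,.17],181.97)"
```

```text
9.05 [ 0.4954 -0.1257  0.1813] mean [-5.90000e-03  3.20000e-02  5.60000e-03 -1.30000e-03 -2.65450e+01
  3.68692e+01  7.66390e+00  2.90000e-02  4.00000e-04  7.02000e-02
  1.76000e-02 -3.85210e+00] sem [9.500e-03 6.900e-03 8.500e-03 5.000e-04 5.260e-02 9.600e-03 2.100e-03
 1.900e-03 1.000e-04 1.401e-01 1.294e-01 9.950e-02]
9.05 q [ 0.15 -0.2  -0.23 -0.   -1.54 -0.24] pos [ 0.4954 -0.1257  0.1813] shift [ 6.602 -5.44   0.452] turn [-0.     0.001 -0.598]
9.05 q [ 0.15 -0.2  -0.23 -0.   -1.54 -0.24] pos [ 0.4954 -0.1257  0.1813] shift [-18.181  -2.817   0.455] turn [-0.000e+00  1.000e-03 -1.492e+00]
```

tau5 shifted by 0.059 N·m and the torque sensor by 0.054, so C is a rattler and goes to the crate.

```bash
python3 -c "
from h import *
go([.612,-.306,.14],177.5)"
```

```text
9.05 q [ 0.15 -0.2  -0.23 -0.   -1.54 -0.24] pos [ 0.4954 -0.1257  0.1813] shift [ 6.733 -5.332  1.652] turn [-0.     0.001 -0.598]
```

>>> arm_command --targets "-1 1.7 -1.3 0.4 0 0 -0.2;-1 3.4 -2.7 0.8 0 0 -0.4;-1 5 -4 1.2 0 0 -0.6;-1 6.7 -5.3 1.6 0 0 -0.6;-1 6.73 -5.33 1.65 0 0 -0.6;-1 6.73 -5.33 1.65 0 0 -0.6;-1 6.73 -5.33 1.65 0 0 -0.6;-1 6.73 -5.33 1.65 0 0 -0.6"

```text
time_s: 9.85
tool_pos: [0.612, -0.3054, 0.1406]
eef_rot: [-2.173, 2.268, -0.001]
contact_force: [0.2, 0.5, -2.9]
width: 0.736
grasp_force: 76.5
```

```bash
python3 -c "
from h import *
o=monitor.get_obs();p,d=imaging.camera('wrist');cv2.imwrite('pics/w2.png',p[:,:,::-1]);
go([.612,-.306,.016],177.5)"
```

```text
9.9 q [-0.17  0.27  0.17 -0.   -1.48  0.13] pos [ 0.6121 -0.3052  0.1409] shift [0.033 0.007 4.997] turn [-0.013 -0.001  0.013]
```

View pics/w2.png

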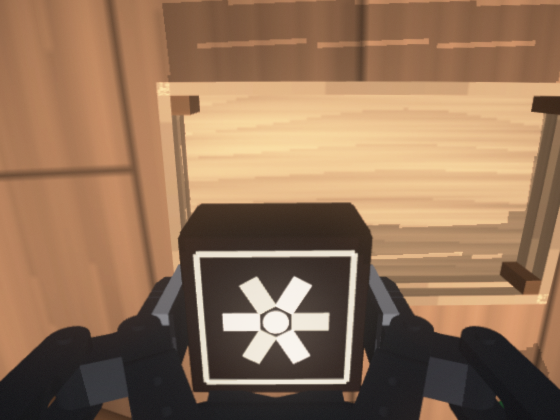

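>>> arm_command --targets "-1 0.03 0.12 1.5 0 0 0;-1 0.03 0.12 3 0 0 0;-1 0.03 0.12 4.2 0 0 0;-1 0.03 0.12 4.7 0 0 0;-1 0.03 0.12 4.9 0 0 0;-1 0.03 0.12 5.04 0 0 0;-1 0.03 0.12 5.04 0 0 0;-1 0.03 0.12 5.04 0 0 0"

```text
time_s: 10.7
tool_pos: [0.6099, -0.3068, 0.0159]
eef_rot: [-2.172, 2.268, -0.004]
contact_force: [0.2, 0.0, -3.4]
width: 0.739
grasp_force: 76.4
```

>>> arm_command --targets "-1 0 0 0.08 0 0 0;-1 0 0 0.08 0 0 0;-1 0 0 0.08 0 0 0"

```text
time_s: 11.0
tool_pos: [0.61, -0.3069, 0.0145]
eef_rot: [-2.172, 2.268, -0.005]
contact_force: [-1.8, 2.7, 6.8]
width: 0.74
grasp_force: 77.5
```

In contact with the floor, so I'll open partly and lift.

>>> arm_command --targets "0.65 0 0 0 0 0 0;0.65 0 0 0 0 0 0;0.65 0 0 0 0 0 0;0.65 0 0 -1 0 0 0;0.65 0 0 -3 0 0 0;0.65 0 0 -5 0 0 0;1 0 0 -5 0 0 0;1 0 0 -5 0 0 0"

```text
time_s: 11.8
tool_pos: [0.6099, -0.3068, 0.1391]
eef_rot: [-2.171, 2.268, -0.005]
contact_force: [0.4, 0.9, -1.4]
width: 0.999
grasp_force: 0.0
```

```bash
python3 -c "
from h import *
o=monitor.get_obs();p,d=imaging.camera('wrist');cv2.imwrite('pics/w3.png',p[:,:,::-1]);W=world('wrist',d,o)
m=(abs(W[...,2]-.044)<.005)&(np.hypot(*(W[...,:2]-[.61,-.307]).transpose(2,0,1))<.045);print(m.sum(),rect(W,m))
go([.5335,-.0065,.10],172.5)"
```

```text
8853 (((608.2903442382812, -306.18841552734375), (64.5235595703125, 64.14160919189453), 87.80435943603516), np.float64(0.043849787043425875))
11.85 q [-0.17  0.26  0.16 -0.   -1.47  0.13] pos [ 0.609  -0.3064  0.1368] shift [-11.852   3.539   1.479] turn [-0.004  0.007  1.   ]
```

>>> arm_command --targets "1 -11.85 3.54 1.45 0 0 1;1 -11.85 3.54 1.45 0 0 1;1 -11.85 3.54 1.45 0 0 1;1 -11.85 3.54 1.45 0 0 1;1 -11.85 3.54 1.45 0 0 1;1 -11.85 3.54 1.45 0 0 1;1 -11.85 3.54 1.45 0 0 1;1 -11.85 3.54 1.45 0 0 1;1 -11.85 3.54 1.45 0 0 1"

```text
time_s: 12.75
tool_pos: [0.5331, -0.0072, 0.1]
eef_rot: [2.071, -2.36, -0.001]
contact_force: [-0.2, -0.6, -0.3]
width: 1.006
grasp_force: 0.0
```

```bash
python3 -c "
from h import *
go([.5335,-.0065,.006],172.5)"
```

```text
12.75 q [ 0.36 -0.11 -0.3   0.   -1.38 -0.49] pos [ 0.5331 -0.0072  0.1   ] shift [-0.031 -0.016  3.759] turn [ 0.015 -0.009  0.006]
```

>>> arm_command --targets "1 -0.03 0 1.5 0 0 0;1 -0.03 0 3 0 0 0;1 -0.03 0 3.7 0 0 0;1 -0.03 0 3.7 0 0 0;1 -0.03 0 3.7 0 0 0;-1 -0.03 0 3.7 0 0 0;-1 -0.03 0 3.7 0 0 0;-1 -0.03 0 3.7 0 0 0;-1 -0.03 0 3.7 0 0 0;-1 -0.03 0 3.7 0 0 0"

```text
time_s: 13.75
tool_pos: [0.535, -0.0059, 0.0104]
eef_rot: [-2.07, 2.359, -0.004]
contact_force: [0.4, -1.3, 5.4]
width: 0.734
grasp_force: 69.2
```

>>> arm_command --targets "-1 0 0 -1 0 0 0;-1 0 0 -3 0 0 0;-1 0 0 -5 0 0 0;-1 0 0 -7 0 0 0;-1 0 0 -7 0 0 0;-1 0 0 -7 0 0 0;-1 0 0 -7 0 0 0"

```text
time_s: 14.45
tool_pos: [0.5323, -0.0057, 0.1807]
eef_rot: [2.07, -2.359, -0.005]
contact_force: [0.2, -1.3, -4.6]
width: 0.735
grasp_force: 73.0
```

>>> arm_command --targets "-1 0 0 0 8 0 0;-1 0 0 0 8 0 0;-1 0 0 0 8 0 0;-1 0 0 0 8 0 0;-1 0 0 0 8 0 0;-1 0 0 0 8 0 0;-1 0 0 0 8 0 0;-1 0 0 0 8 0 0;-1 0 0 0 8 0 0"

```text
time_s: 15.35
tool_pos: [0.5343, -0.0058, 0.1849]
eef_rot: [-1.707, 1.949, -0.708]
contact_force: [1.0, -0.6, -3.4]
width: 0.731
grasp_force: 73.6
```

>>> arm_command --targets "-1 0 0 0 -8 0 0;-1 0 0 0 -8 0 0;-1 0 0 0 -8 0 0;-1 0 0 0 -8 0 0;-1 0 0 0 -8 0 0;-1 0 0 0 -8 0 0;-1 0 0 0 -8 0 0;-1 0 0 0 -8 0 0;-1 0 0 0 -8 0 0"

```text
time_s: 16.25
tool_pos: [0.5333, -0.0058, 0.184]
eef_rot: [-2.071, 2.36, -0.002]
contact_force: [-0.1, 0.7, -2.7]
width: 0.734
grasp_force: 75.2
```

```bash
python3 r.py
```

```text
17.15 [ 0.5335 -0.0059  0.1833] mean [-2.00000e-04  4.60000e-03  7.10000e-03  1.00000e-04 -2.95547e+01
  3.68023e+01  7.66890e+00  3.40000e-03 -4.00000e-04 -1.82000e-02
  1.28300e-01 -3.56850e+00] sem [9.000e-03 6.800e-03 8.300e-03 6.900e-03 5.400e-02 4.800e-03 1.100e-03
 2.000e-03 1.000e-04 8.640e-02 1.063e-01 1.104e-01]
```

>>> arm_command --targets "-1 0 0 0 -8 0 0;-1 0 0 0 -8 0 0;-1 0 0 0 -8 0 0;-1 0 0 0 -8 0 0;-1 0 0 0 -8 0 0;-1 0 0 0 -8 0 0;-1 0 0 0 -8 0 0;-1 0 0 0 -8 0 0;-1 0 0 0 -8 0 0"

```text
time_s: 18.05
tool_pos: [0.5335, -0.0059, 0.1853]
eef_rot: [1.713, -1.951, -0.706]
contact_force: [-0.6, 0.2, -4.1]
width: 0.733
grasp_force: 75.4
```

>>> arm_command --targets "-1 0 0 0 8 0 0;-1 0 0 0 8 0 0;-1 0 0 0 8 0 0;-1 0 0 0 8 0 0;-1 0 0 0 8 0 0;-1 0 0 0 8 0 0;-1 0 0 0 8 0 0;-1 0 0 0 8 0 0;-1 0 0 0 8 0 0"

```text
time_s: 18.95
tool_pos: [0.5339, -0.006, 0.1832]
eef_rot: [2.071, -2.362, -0.001]
contact_force: [-0.2, 0.1, -3.0]
width: 0.737
grasp_force: 76.1
```

```bash
python3 r.py; python3 -c "
from h import *
go([.478,-.301,.14],177.5)
go([.539+.065,.322,.14],181.97)"
```

```text
19.85 [ 0.5335 -0.006   0.1833] mean [ 2.80000e-03  3.00000e-04 -1.33000e-02 -1.30000e-03 -2.96842e+01
  3.68365e+01  7.66950e+00 -6.00000e-03  7.00000e-04 -1.03000e-02
  1.33600e-01 -3.75650e+00] sem [0.0063 0.0071 0.008  0.0048 0.0529 0.0107 0.0018 0.0017 0.0002 0.1155
 0.1114 0.131 ]
19.85 q [ 0.37 -0.14 -0.17 -0.   -1.53 -0.5 ] pos [ 0.5335 -0.006   0.1833] shift [11.991  0.662  1.731] turn [ 0.     0.001 -0.997]
19.85 q [ 0.37 -0.14 -0.17 -0.   -1.53 -0.5 ] pos [ 0.5335 -0.006   0.1833] shift [-13.374  -1.088   1.734] turn [ 0.000e+00  1.000e-03 -1.891e+00]
```

B is sound (about 0.00), so it goes to the tray.

>>> arm_command --targets "-1 -1.7 -0.1 0.2 0 0 -0.2;-1 -3.4 -0.25 0.4 0 0 -0.5;-1 -5.1 -0.4 0.6 0 0 -0.7;-1 -6.8 -0.55 0.9 0 0 -1;-1 -8.5 -0.7 1.1 0 0 -1.2;-1 -10.2 -0.8 1.3 0 0 -1.4;-1 -11.9 -0.95 1.5 0 0 -1.7;-1 -13.37 -1.09 1.73 0 0 -1.9;-1 -13.37 -1.09 1.73 0 0 -1.9;-1 -13.37 -1.09 1.73 0 0 -1.9;-1 -13.37 -1.09 1.73 0 0 -1.9"

```text
time_s: 20.95
tool_pos: [0.6042, 0.3213, 0.1403]
eef_rot: [-2.26, 2.183, -0.0]
contact_force: [-0.0, -0.3, -3.7]
width: 0.729
grasp_force: 76.0
```

```bash
python3 -c "
from h import *
o=monitor.get_obs();p,d=imaging.camera('wrist');cv2.imwrite('pics/w4.png',p[:,:,::-1]);
go([.604,.322,.016],181.97)"
```

```text
21.0 q [ 0.78  0.27  0.17  0.   -1.48 -0.75] pos [0.6043 0.3211 0.1407] shift [-0.037  0.013  4.988] turn [-0.007  0.003 -0.002]
```

View pics/w4.png

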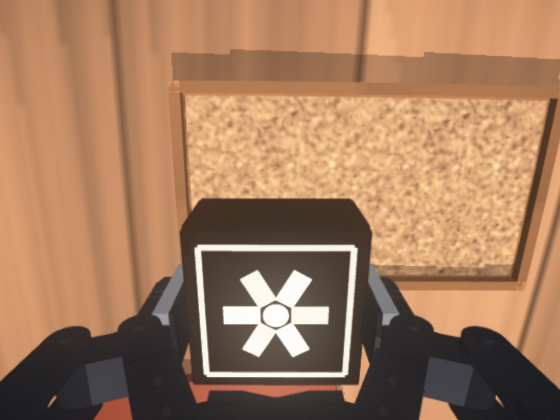

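The held weight sits over the tray's far-x half, square to it, just as in the crate view. Lowering.

>>> arm_command --targets "-1 0 0.12 1.5 0 0 0;-1 0 0.12 3 0 0 0;-1 0 0.12 4.2 0 0 0;-1 0 0.12 4.7 0 0 0;-1 0 0.12 4.9 0 0 0;-1 0 0.12 4.98 0 0 0;-1 0 0.12 5.04 0 0 0;-1 0 0.12 5.04 0 0 0"

```text
time_s: 21.8
tool_pos: [0.6023, 0.3224, 0.0166]
eef_rot: [-2.258, 2.179, -0.002]
contact_force: [-0.3, 0.4, -0.1]
width: 0.737
grasp_force: 76.3
```

>>> arm_command --targets "-1 0 0 0.04 0 0 0;-1 0 0 0.04 0 0 0;0.65 0 0 0.04 0 0 0;0.65 0 0 0.04 0 0 0;0.65 0 0 0 0 0 0;0.65 0 0 -1 0 0 0;0.65 0 0 -3 0 0 0;1 0 0 -5 0 0 0;1 0 0 -5 0 0 0;1 0 0 -5 0 0 0"

```text
time_s: 22.8
tool_pos: [0.6018, 0.3224, 0.1414]
eef_rot: [-2.257, 2.179, -0.0]
contact_force: [0.2, 0.6, -1.4]
width: 1.0
grasp_force: 0.0
```

```bash
python3 -c "
from h import *
o=monitor.get_obs();p,d=imaging.camera('wrist');cv2.imwrite('pics/w5.png',p[:,:,::-1]);W=world('wrist',d,o)
m=(abs(W[...,2]-.044)<.005)&(np.hypot(*(W[...,:2]-[.602,.322]).transpose(2,0,1))<.045);print(m.sum(),rect(W,m))
go([.586,.113,.10],192.5)"
```

```text
8718 (((600.7291259765625, 321.3017272949219), (64.2440414428711, 63.86146926879883), 2.0331599712371826), np.float64(0.04386314055312382))
22.85 q [ 0.78  0.26  0.16 -0.   -1.47 -0.75] pos [0.601  0.322  0.1391] shift [8.335 0.892 1.555] turn [-1.000e-03  1.100e-02 -2.098e+00]
```

>>> arm_command --targets "1 8.35 0.9 1.5 0 0 -2.1;1 8.35 0.9 1.5 0 0 -2.1;1 8.35 0.9 1.5 0 0 -2.1;1 8.35 0.9 1.5 0 0 -2.1;1 8.35 0.9 1.5 0 0 -2.1;1 8.35 0.9 1.5 0 0 -2.1;1 8.35 0.9 1.5 0 0 -2.1"

```text
time_s: 23.55
tool_pos: [0.5857, 0.1124, 0.1007]
eef_rot: [2.449, -1.966, -0.001]
contact_force: [0.4, 0.6, -0.4]
width: 0.997
grasp_force: 0.0
```

```bash
python3 -c "
from h import *
go([.586,.1125,.006],192.5)"
```

```text
23.55 q [ 0.53  0.06 -0.14 -0.   -1.38 -0.31] pos [0.5857 0.1124 0.1007] shift [-0.    -0.018  3.786] turn [ 0.015 -0.001 -0.002]
```

>>> arm_command --targets "1 0 0 1.5 0 0 0;1 0 0 3 0 0 0;1 0 0 3.75 0 0 0;1 0 0 3.75 0 0 0;1 0 0 3.75 0 0 0;-1 0 0 3.75 0 0 0;-1 0 0 3.75 0 0 0;-1 0 0 3.75 0 0 0;-1 0 0 3.75 0 0 0;-1 0 0 3.75 0 0 0"

```text
time_s: 24.55
tool_pos: [0.5874, 0.1133, 0.0103]
eef_rot: [-2.448, 1.963, -0.003]
contact_force: [0.3, 2.1, 5.1]
width: 0.731
grasp_force: 69.5
```

>>> arm_command --targets "-1 0 0 -1 0 0 0;-1 0 0 -3 0 0 0;-1 0 0 -5 0 0 0;-1 0 0 -7 0 0 0;-1 0 0 -7 0 0 0;-1 0 0 -7 0 0 0;-1 0 0 -7 0 0 0"

```text
time_s: 25.25
tool_pos: [0.5848, 0.1123, 0.1801]
eef_rot: [2.448, -1.965, -0.005]
contact_force: [0.3, 1.5, -4.3]
width: 0.736
grasp_force: 75.4
```

>>> arm_command --targets "-1 0 0 0 8 0 0;-1 0 0 0 8 0 0;-1 0 0 0 8 0 0;-1 0 0 0 8 0 0;-1 0 0 0 8 0 0;-1 0 0 0 8 0 0;-1 0 0 0 8 0 0;-1 0 0 0 8 0 0;-1 0 0 0 8 0 0"

```text
time_s: 26.15
tool_pos: [0.5871, 0.113, 0.1849]
eef_rot: [-1.977, 1.588, -0.577]
contact_force: [-0.5, 0.1, -4.0]
width: 0.733
grasp_force: 75.8
```

>>> arm_command --targets "-1 0 0 0 -8 0 0;-1 0 0 0 -8 0 0;-1 0 0 0 -8 0 0;-1 0 0 0 -8 0 0;-1 0 0 0 -8 0 0;-1 0 0 0 -8 0 0;-1 0 0 0 -8 0 0;-1 0 0 0 -8 0 0;-1 0 0 0 -8 0 0"

```text
time_s: 27.05
tool_pos: [0.5858, 0.1124, 0.1839]
eef_rot: [-2.449, 1.964, -0.002]
contact_force: [-0.6, -0.1, -3.5]
width: 0.735
grasp_force: 76.3
```

```bash
python3 r.py
```

```text
27.95 [0.5859 0.1123 0.1828] mean [-2.83000e-02 -4.25000e-02 -9.00000e-04  3.00000e-04 -3.83532e+01
  3.67720e+01  7.62980e+00 -1.99000e-02 -1.00000e-04 -7.12000e-02
  6.02000e-02 -3.82140e+00] sem [0.006  0.0085 0.0076 0.0032 0.0564 0.0054 0.0018 0.0023 0.     0.1124
 0.0968 0.0999]
```

>>> arm_command --targets "-1 0 0 0 -8 0 0;-1 0 0 0 -8 0 0;-1 0 0 0 -8 0 0;-1 0 0 0 -8 0 0;-1 0 0 0 -8 0 0;-1 0 0 0 -8 0 0;-1 0 0 0 -8 0 0;-1 0 0 0 -8 0 0;-1 0 0 0 -8 0 0"

```text
time_s: 28.85
tool_pos: [0.5859, 0.1124, 0.1857]
eef_rot: [1.983, -1.591, -0.574]
contact_force: [0.4, 0.5, -2.8]
width: 0.736
grasp_force: 76.9
```

>>> arm_command --targets "-1 0 0 0 8 0 0;-1 0 0 0 8 0 0;-1 0 0 0 8 0 0;-1 0 0 0 8 0 0;-1 0 0 0 8 0 0;-1 0 0 0 8 0 0;-1 0 0 0 8 0 0;-1 0 0 0 8 0 0;-1 0 0 0 8 0 0"

```text
time_s: 29.75
tool_pos: [0.5863, 0.1125, 0.1827]
eef_rot: [2.45, -1.966, -0.001]
contact_force: [-0.2, 0.6, -3.8]
width: 0.739
grasp_force: 77.8
```

```bash
python3 r.py; python3 -c "
from h import *
go([.478,-.300,.14],177.5)
go([.474,.318,.14],181.97)"
```

```text
30.65 [0.5859 0.1123 0.1829] mean [-3.03000e-02  2.83000e-02  5.00000e-03 -1.10000e-03 -3.85573e+01
  3.68722e+01  7.64870e+00  3.58000e-02  5.00000e-04 -2.42100e-01
  6.72000e-02 -3.78830e+00] sem [6.000e-03 7.200e-03 6.000e-03 1.900e-03 6.090e-02 1.360e-02 2.900e-03
 1.800e-03 1.000e-04 1.261e-01 1.055e-01 1.521e-01]
30.65 q [ 0.53  0.03 -0.01 -0.   -1.53 -0.31] pos [0.5859 0.1123 0.1829] shift [15.167  7.787  1.712] turn [-0.000e+00  2.000e-03  3.002e+00]
30.65 q [ 0.53  0.03 -0.01 -0.   -1.53 -0.31] pos [0.5859 0.1123 0.1829] shift [-9.     2.588  1.715] turn [-0.000e+00  1.000e-03  2.108e+00]
```

A differs by 0.070 on the sensor and 0.056 on tau5, so it's a rattler and goes to the crate's near half.

>>> arm_command --targets "-1 1.5 0.8 0.2 0 0 0.3;-1 3 1.6 0.4 0 0 0.6;-1 4.5 2.3 0.5 0 0 0.9;-1 6 3.1 0.7 0 0 1.2;-1 7.5 3.9 0.8 0 0 1.5;-1 9 4.6 1 0 0 1.8;-1 10.5 5.4 1.2 0 0 2.1;-1 12 6.2 1.4 0 0 2.4;-1 13.5 6.9 1.5 0 0 2.7;-1 15.17 7.7 1.7 0 0 3;-1 15.17 7.7 1.7 0 0 3;-1 15.17 7.7 1.7 0 0 3"

```text
time_s: 31.85
tool_pos: [0.4794, -0.3007, 0.1399]
eef_rot: [2.17, -2.272, -0.001]
contact_force: [0.3, 0.6, -3.5]
width: 0.736
grasp_force: 77.8
```

```bash
python3 -c "
from h import *
o=monitor.get_obs();p,d=imaging.camera('wrist');cv2.imwrite('pics/w6.png',p[:,:,::-1]);
go([.479,-.301,.016],177.5)"
```

```text
31.9 q [-0.2  -0.04 -0.16 -0.   -1.45  0.16] pos [ 0.48   -0.2997  0.1402] shift [0.054 0.037 4.967] turn [ 0.001  0.004 -0.007]
```

View pics/w6.png

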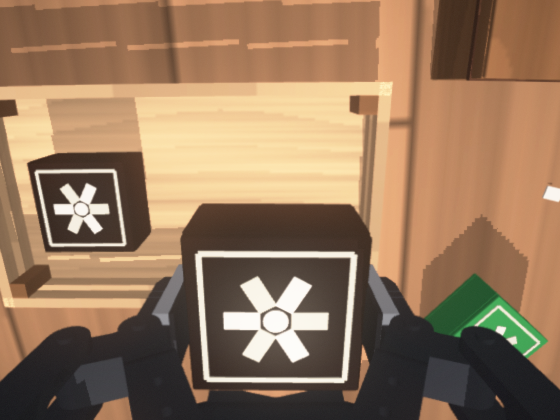

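C stands flat at about (83,205), and the held A sits square over the near half. Lowering.

>>> arm_command --targets "-1 0.03 0.02 1.5 0 0 0;-1 0.03 0.02 3 0 0 0;-1 0.03 0.02 4.2 0 0 0;-1 0.03 0.02 4.7 0 0 0;-1 0.03 0.02 4.9 0 0 0;-1 0.03 0.02 4.97 0 0 0;-1 0.03 0.02 5.0 0 0 0;-1 0.03 0.02 5.0 0 0 0"

```text
time_s: 32.7
tool_pos: [0.4806, -0.3005, 0.0169]
eef_rot: [-2.172, 2.268, -0.003]
contact_force: [-0.5, -0.4, -4.9]
width: 0.738
grasp_force: 77.6
```

>>> arm_command --targets "-1 0 0 0.05 0 0 0;-1 0 0 0.07 0 0 0;-1 0 0 0.08 0 0 0"

```text
time_s: 33.0
tool_pos: [0.4806, -0.3007, 0.0163]
eef_rot: [-2.173, 2.268, -0.004]
contact_force: [-4.4, 4.6, 10.0]
width: 0.736
grasp_force: 79.2
```

In contact, so I'll release and lift.

>>> arm_command --targets "0.65 0 0 0.03 0 0 0;0.65 0 0 0 0 0 0;0.65 0 0 0 0 0 0;0.65 0 0 -1 0 0 0;0.65 0 0 -3 0 0 0;1 0 0 -5 0 0 0;1 0 0 -7 0 0 0;1 0 0 -8 0 0 0;1 0 0 -8 0 0 0"

```text
time_s: 33.9
tool_pos: [0.4811, -0.3014, 0.219]
eef_rot: [-2.17, 2.267, -0.013]
contact_force: [-0.2, -0.1, -0.0]
width: 0.998
grasp_force: 0.0
```

```bash
python3 -c "
from h import *
o=monitor.get_obs();p,d=imaging.camera('wrist');W=world('wrist',d,o)
for c in ([.48,-.301],[.608,-.306]):
    m=(abs(W[...,2]-.044)<.005)&(np.hypot(*(W[...,:2]-c).transpose(2,0,1))<.045);print(m.sum(),rect(W,m))
p,d=imaging.camera('top');cv2.imwrite('pics/top2.png',p[:,:,::-1])"
```

```text
5267 (((479.0268249511719, -299.6246337890625), (63.935577392578125, 64.06123352050781), 87.4433364868164), np.float64(0.04385048510204284))
5192 (((608.2344360351562, -306.06683349609375), (64.25454711914062, 64.5905532836914), 88.11209106445312), np.float64(0.04375577377819284))
```

View pics/top2.png

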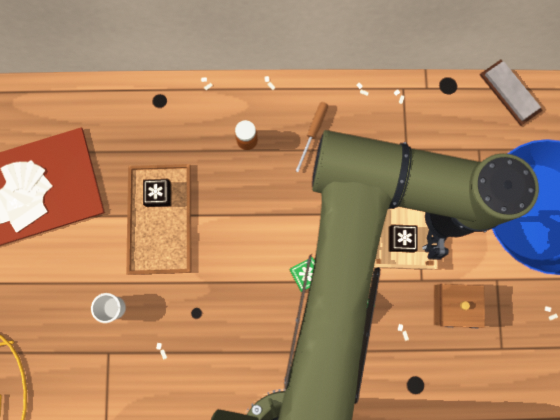

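The top view shows B flat in the tray at (156,192) and A flat in the crate at (404,238). C measures level in the crate, and the glue jar, graver and cup haven't moved. Handing in.

```bash
python3 -c "
from plant import workorder
print(workorder.job_done())"
```

```text
the job is handed in; nothing more can be done
None
```

I put the two rattling weights in the reject crate and the one sound weight in the cork tray, all set down flat with the inlay up, and handed the job in at about 34 s; no verdict came back.

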